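# Give the shoe stretcher exactly three turns and lock it

## Task

The tight black shoe is on the bench stretcher. Wind the crank gently back anticlockwise until you feel it meet its stop, then from there give it exactly three full turns clockwise, never past that, and only then swing the yellow lock lever fully over to the far side. Never force the crank, leave the other things on the board and the table where they are, and let go at the end.

Things in the scene. Friction and masses are not known exactly. Their poses are not given: they have to be found in the camera images.
- stretcher: a bench shoe stretcher fixed to the table: plywood board 270 x 600 x 18 mm, blue gearbox 110 x 110 mm with its top 103 mm above the table, black shoe (top 110 mm above the table) to its +y side, lever block to its -y side. Origin on the table under the crank's axis; x roughly away from the robot, y towards the shoe, z up.
- crank_axis (a point): the point on the crank's upright axis, above the gearbox, at the height of the middle of the knob (153 mm). Inside is a stop that cannot be seen, at a different angle each time: winding anticlockwise (seen from above) it is felt as a sudden hard resistance. Clockwise the crank turns for more than five turns, with nothing to mark them.
- crank: the crank: a flat steel arm, top 124 mm above the table, 55 mm from axis to knob centre; origin on the axis, x along the arm to the knob. Starts anywhere round, 0.6 to 2 rad clockwise of its stop. Turning drag about 3 N at the knob near the stop, 4 N after three turns; it stays where it is left. Pushed against the stop with more than about 9 N at the knob it is forced.
- knob_center (a point): the middle of the crank's red upright knob: a cylinder 25 mm in diameter and 50 mm tall, its middle 153 mm above the table, its foot 128 mm. It spins freely about its own upright pin, so a gripper holding it from above can carry it round without turning.
- nut (a joint): the drive nut, hidden inside the gearbox, that spreads the last in the shoe: metres of travel, 0 with the crank at its stop, 0.6 mm (0.0006) per clockwise turn of the crank, so 0.0018 at three turns. A reading is too coarse to count by, or to find the stop by.
- clutch (a joint): the slip clutch hidden inside the gearbox that carries the stop: radians it has slipped, 0 at first. It holds up to about 9 N at the knob (0.5 N m) and gives when the crank is forced against the stop; it must not give (a slip of up to 0.2 rad does no harm).
- lock (a joint): the lock lever on a block 190 mm from the crank axis, on the side away from the shoe: radians, 0 as it stands at first leaning towards the stretcher's -x, 1.0 swung fully over to the stretcher's +x. It stays where it is left and takes about 1 N at its ball.
- lock_tip (a point): the centre of the yellow ball, 26 mm in diameter, at the lever's end. The lever swings about a level axis parallel to the stretcher's y; the ball's circle has a radius of 80 mm; the ball is 155 mm above the table at either end of its swing and 165 mm half-way, and travels 77 mm along the stretcher's +x in all. Its base block reaches 88 mm above the table.
- tweezer_case: bystander: a clear plastic tweezer case 30 x 110 x 16 mm, lying on the stretcher's board; origin under its centre
- polish_tin: bystander: a brass-coloured round polish tin, 72 mm across, 24 mm high, on the stretcher's board; origin under its centre
- ornament: bystander: a dark wooden candlestick-shaped ornament, 60 mm across its foot and 82 mm tall, on the stretcher's board; origin under its centre
- plate: bystander: a white enamel plate, 200 mm across, 22 mm high, on the table; origin under its centre
- first_aid_box: bystander: a green plastic first-aid box with a spring clip latch, 130 x 200 x 80 mm, on the table; origin under its centre
- shoe_brush: bystander: a wooden shoe brush 55 x 160 x 45 mm, on the table; origin under its centre

How it is judged:
On the way, in this order (a step that is already met when the one before it is completed fails the run):
1. the crank has been wound back against its stop (within 0.03 turn) (value of joint nut below 1.8e-05 m), for 0.1 s.
2. the crank stands three turns (within 0.07 turn) clockwise of the stop, the lock lever still where it was (value of joint nut between 0.001758 and 0.001842 m and value of joint lock below 0.3 rad), for 0.2 s.
3. the lock lever is swung fully over (value of joint lock above 0.9 rad), for 0.2 s.
At the end, for the whole second after the job is handed in: the crank rests three full turns clockwise of its stop, within 0.07 turn (25 degrees) either way, the lock lever is swung over (beyond 0.9 of its 1.0 rad), and the robot has let go of everything (value of joint nut between 0.001758 and 0.001842 m and value of joint lock above 0.9 rad and velocity of joint nut between -2e-05 and 2e-05 m/s); the robot touches nothing.
It fails at once if the crank forced against its stop, so that the slip clutch inside gave (by over 0.2 rad) (value of joint clutch above 0.2 rad or value of joint clutch below -0.2 rad).
It fails at once if the crank wound past three turns (beyond 3.15) (value of joint nut above 0.00189 m).
It fails at once if the lock lever swung over before the crank stands at three turns (value of joint lock above 0.5 rad and not (value of joint nut between 0.001758 and 0.001842 m)).
It fails at once if one of the other things pushed more than 25 mm or tipped (distance of any of tweezer_case, polish_tin, ornament, plate, first_aid_box, shoe_brush from where it was at the start of the episode above 0.025 m or angle between any of tweezer_case, polish_tin, ornament, plate, first_aid_box, shoe_brush's own z axis and vertical above 0.4 rad).
It also fails if it takes over 72 s, if anything falls off the work surface, if the arm or the gripper's body presses on something with over 40 N, if the wrist force passes 120 N, or if a joint passes its speed limit or range.

## Robot

A 6-joint arm with a two-finger parallel gripper is mounted at the origin on the work surface. World frame = base frame: x ahead of the robot, y to its left, z up, the work surface at z = 0. Lengths are in m, angles in rad, forces in N, time in s.
With the tool pointing down it reaches from about 0.275 to 0.85 m from the base axis. Payload 19 kg.
Tool frame: the origin (TCP) lies at the very end of the fingers, on their centre line; the grasp point (between the pads) lies 19 mm behind it (ctrl.pinch_z is the distance from the TCP to the grasp point, in m); z points along the fingers, y is the line along which they close (so a half turn about z gives the same grasp; the last joint's range is limited). The gripper opens to 85 mm and grips with 20 to 120 N. Pads are 22 mm wide; open, the fingers measure 114 mm over their backs; the gripper's body (76 mm by 85 mm) begins 54 mm behind the grasp point. The pads swing forward as they close: fully open they stand 13 mm farther back than shut.
Start: joints at [-0.134, 0.15, 1.437, -0, 1.554, -0.134], TCP at [0.575, -0, 0.231] pointing down, gripper open.
Joint ranges: [-2.8, 2.8], [-0.68, 2.1], [0.12, 2.68], [-1.39, 4.53], [0.16, 2.79], [-2.81, 2.81]. Speed limits (rad/s): [1.89, 1.89, 2.22, 3.01, 3.01, 3.01].

## Interface

Orientations are given as [roll, pitch, yaw] about the fixed x, y, z axes, in that order (R = Rz(yaw) Ry(pitch) Rx(roll)).
In Python, from station import ctrl gives the robot as it stands.
- The arm moves only by the tool carry_out, never from a script. Its argument "increments" is a list that holds one entry, the list of rows, each a list of 7 numbers: the shift along the tool's x, y, z in cm, then the turn, a rotation vector about the tool's x, y, z in rad, then the opening, from -1 (shut) to 1 (fully open). A call has 1 to 8 rows; each row is the pose to reach, as a shift and turn from the pose commanded when the call began, along the tool's axes at that moment; what a row does not reach only later rows make up. A row lasts 1/8 s, in which the tool goes at most 62.5 mm and 10.7 degrees, less where a joint would pass 70% of its speed; a pose out of reach is approached as far as the arm can. A call with a gripper value outside its range is refused whole. The fingers move at their own pace and stop on an object; "squeeze" is the grip in N (left out, the last holds). Time passes only in rows, so rows that repeat a pose let the fingers close. It gives the time, the measured TCP pose, the force, the opening and the grip force at its end, in the units of the state.
- ctrl.observe(): the state, without advancing time (a new reading comes with each control period).
- ctrl.camera(name): name is "scene" or "side" or "wrist"; returns a dict with "img" (480x640x3 uint8, red, green, blue), "z_map" (480x640 float32, m along the optical axis (not along the pixel's ray), 0 where there is no reading), "intrinsics" (3x3 intrinsics, pixels), "xyz" and "orientation" of the camera in the world. Camera axes: x right, y down, z forward; pixel columns grow to the right and rows downward; lengths in m; the calibration is good to about 2 mm. A picture is of the moment at which its call begins.
- ctrl.finish_job(): hands the job in; it is judged then, once.
The state is a dict: "time_s": time; "joint_pos": joint angles; "qd": joint speeds; "joint_efforts": joint torques, N m; "tcp_pos": TCP position; "eef_rot": TCP orientation; "contact_force": force on the tool from outside, world axes, zero at the start; "wrist_torque": the same for the moment, N m; "finger_gap": finger opening in m; "grip_force": force on a finger pad.
Only numpy, scipy, OpenCV 4.12 (cv2) and the standard library are available. Lean on these libraries where they do the work, as an engineer would, in place of code of your own. Each camera call takes 0.05 s, during which the arm holds its last target. There are 200 camera calls.

## Working session

There is one attempt and no reset: what is moved stays moved. The work goes in short steps, Python scripts to look and compute and a tool call to move; the robot and the scene stay as the last step left them, time stands still between calls to the robot, and variables do not carry over. Pictures are saved under pics/ and viewed, at most 10 in all, crops included, and the job is handed in when it is done.

Besides the shell and the picture viewer there is one more tool, called after ">>>" by a JSON object that holds its "fn" and its "kwargs". carry_out: Moves the arm, as the interface text tells. Its arguments: {"type":"object","properties":{"increments":{"type":"array","items":{"type":"array","items":{"type":"array","items":{"type":"number"}}}},"squeeze":{"type":"number"}},"required":["increments"]}

```bash
mkdir -p pics; ls
cat > h.py <<'E'
import numpy as np,cv2
from station import ctrl
from scipy.spatial.transform import Rotation as R
def rot(o):
    o=np.array(o,float)
    return o if o.shape==(3,3) else (R.from_euler('xyz',o).as_matrix() if o.size==3 else R.from_quat(o).as_matrix())
def cast(c,u,v,z):
    K=np.array(c['intrinsics']);d=rot(c['orientation'])@np.linalg.solve(K,[u,v,1.]);p=np.array(c['xyz'])
    return p+d*(z-p[2])/d[2]
def save(c,n): cv2.imwrite('pics/'+n,c['img'][:,:,::-1])
E
python3 - <<'E'
from h import *
for n in('scene','side'):
    c=ctrl.camera(n);save(c,n+'0.png');print(n,c['xyz'],c['orientation'])
    hsv=cv2.cvtColor(c['img'],cv2.COLOR_RGB2HSV)
    m={'red':cv2.inRange(hsv,(0,150,60),(8,255,255))|cv2.inRange(hsv,(172,150,60),(180,255,255)),'yel':cv2.inRange(hsv,(22,150,100),(34,255,255)),'blue':cv2.inRange(hsv,(100,120,40),(125,255,255))}
    for k,z in(('red',.153),('yel',.155),('blue',.103)):
        _,_,s,ce=cv2.connectedComponentsWithStats(m[k])
        for i in range(1,len(s)):
            if s[i,4]>30: print(k,s[i],ce[i].round(1),cast(c,*ce[i],z).round(4))
print(ctrl.observe())
E
```

```text
pics
scene [1.49472612 0.98507451 0.98105533] [-2.13259093  0.02303965  2.34191412]
red [508   0  35  21 402] [528.9   8.8] [-2.8896 -1.0888  0.153 ]
red [343 238   7  17  96] [346.3 245.7] [0.5637 0.1314 0.153 ]
yel [392 285  22  13 131] [403.9 289.8] [0.6163 0.3684 0.155 ]
blue [  40  234   72  131 2774] [ 71.  274.6] [ 1.1206 -0.3817  0.103 ]
blue [270 244  28  20 318] [283.7 253.5] [ 0.6577 -0.025   0.103 ]
blue [ 303  252   50   41 1027] [324.  272.3] [0.6453 0.124  0.103 ]
blue [128 279  21  52 202] [138.7 306.4] [ 1.064  -0.1192  0.103 ]
blue [ 367  373  168  107 2057] [449.9 438.4] [0.8646 0.669  0.103 ]
side [-0.24616592 -0.76041977  0.94339133] [-2.21539212 -0.0246231  -0.74936069]
red [314 195  10  19 157] [318.6 204. ] [0.5604 0.124  0.153 ]
yel [379 241  10   9  67] [383.7 244.8] [ 0.5582 -0.1075  0.155 ]
blue [331 210  29  18  75] [347.2 217.1] [0.6269 0.0828 0.103 ]
blue [310 218  28  19 243] [320.1 228.2] [0.5381 0.0925 0.103 ]
blue [371 269  38  27 523] [388.6 282. ] [ 0.516  -0.1675  0.103 ]
{'time_s': 0.1, 'joint_pos': array([-1.34025306e-01,  1.50932672e-01,  1.43792600e+00, -7.73294253e-06,
        1.55377562e+00, -1.34000920e-01]), 'qd': array([ 1.11059232e-03,  1.89414584e-05, -1.86662632e-03,  1.17290533e-03,
        2.88549170e-03, -6.57212465e-04]), 'joint_efforts': array([ 4.39465453e-03, -7.14378047e+01, -5.71798074e+01, -8.77157845e-05,
        7.01135112e-03, -1.30998615e-04]), 'tcp_pos': array([ 5.74797655e-01, -9.58340356e-06,  2.30758109e-01]), 'eef_rot': array([-3.14055931e+00, -1.31501620e-04,  1.57077201e+00]), 'contact_force': array([-0.17677544, -1.13500959, -0.68150946]), 'wrist_torque': array([-0.02874917,  0.0582366 , -0.01769067]), 'grip_force': 0.0, 'finger_gap': 0.08554115023103585}
```

View pics/scene0.png

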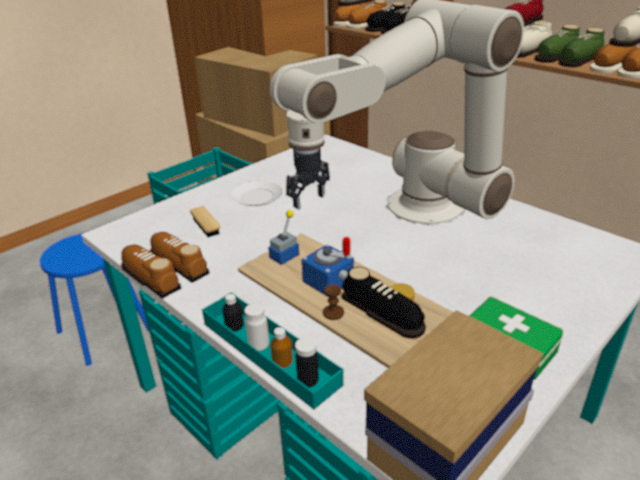

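View pics/side0.png

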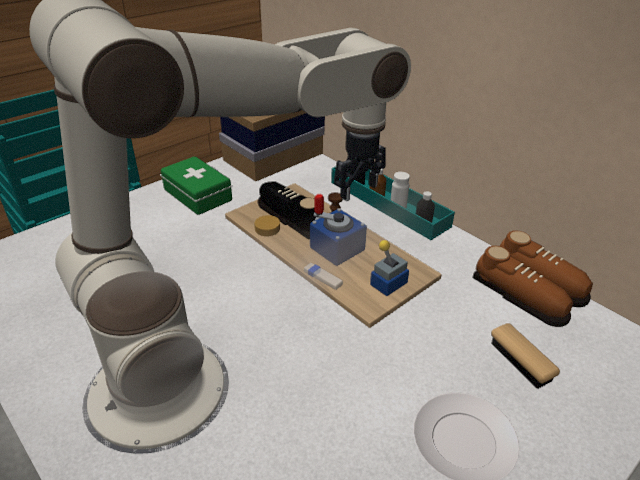

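The knob is red, near (346,246) in the scene view and (319,204) in the side view. The ball is at (290,213) and (384,245), and the gearbox sits between them. Next I'll rise and take a wrist view.

>>> {"fn": "carry_out", "kwargs": {"increments": [[[2,0,-6,0,0,0,1],[4,0,-11,0,0,0,1],[5,0,-16,0,0,0,1],[5,0,-18,0,0,0,1],[5,0,-18,0,0,0,1]]]}}

```text
time_s: 0.72
tcp_pos: [0.5752, 0.0501, 0.4121]
eef_rot: [3.14, 0.0, 1.571]
contact_force: [0.4, -0.4, 0.8]
finger_gap: 0.0853
grip_force: 0.0
```

```bash
cat > look.py <<'E'
from h import *
import sys
def meas():
  for n in('wrist','scene','side'):
    c=ctrl.camera(n)
    if n=='wrist': save(c,sys.argv[1]);print(c['xyz'],c['orientation'])
    hsv=cv2.cvtColor(c['img'],cv2.COLOR_RGB2HSV)
    m={'red':cv2.inRange(hsv,(0,150,60),(8,255,255))|cv2.inRange(hsv,(172,150,60),(180,255,255)),'yel':cv2.inRange(hsv,(24,170,120),(34,255,255)),'blue':cv2.inRange(hsv,(100,120,40),(125,255,255))}
    for k,z in(('red',.153),('red',.178),('yel',.155),('blue',.103)):
        _,_,s,ce=cv2.connectedComponentsWithStats(m[k])
        for i in range(1,len(s)):
            if s[i,4]>15 and (n=='wrist' or k!='blue'):
                p=cast(c,*ce[i],z)
                if abs(p[0]-.6)<.2 and abs(p[1])<.3: print(n,k,z,s[i],ce[i].round(1),p.round(4))
meas()
E
python3 look.py w1.png
```

```text
[0.57555992 0.1287786  0.55441204] [ 2.82822716e+00 -1.87059811e-03  1.11643758e-03]
wrist red 0.153 [294 103  25  26 464] [305.7 114.6] [0.5636 0.1305 0.153 ]
wrist red 0.178 [294 103  25  26 464] [305.7 114.6] [0.5643 0.1304 0.178 ]
wrist blue 0.103 [ 283  111   95   94 4058] [332.1 158.4] [0.5925 0.082  0.103 ]
wrist blue 0.103 [234 171  24  16 285] [245.6 178.9] [0.49   0.0579 0.103 ]
wrist blue 0.103 [300 263  56  46 860] [326.2 272.2] [ 0.5867 -0.062   0.103 ]
scene red 0.153 [343 237   7  18  96] [346.3 245.6] [0.5634 0.1313 0.153 ]
scene red 0.178 [343 237   7  18  96] [346.3 245.6] [0.5915 0.1571 0.178 ]
scene yel 0.155 [287 211   6   6  28] [289.4 213.4] [ 0.5498 -0.1139  0.155 ]
side red 0.153 [314 195  10  19 156] [318.7 203.9] [0.5606 0.1241 0.153 ]
side red 0.178 [314 195  10  19 156] [318.7 203.9] [0.5351 0.0961 0.178 ]
```

View pics/w1.png

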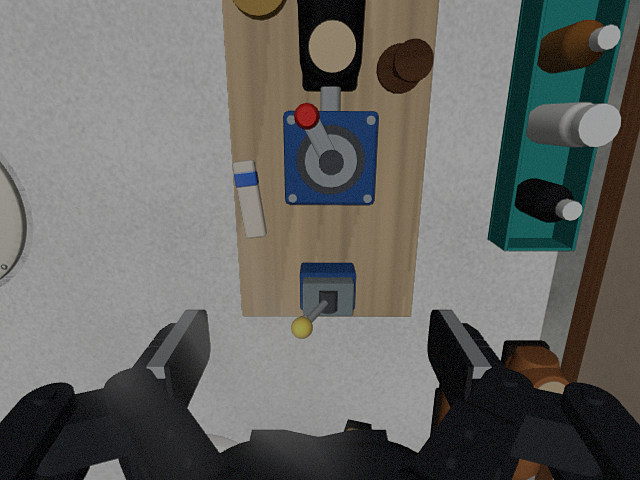

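The wrist view shows the red knob top at (306,115), the crank hub at (331,162), the gearbox square from (283,111) to (378,205), and the yellow ball at (302,328). The case is left of the gearbox and the ornament is at its upper right.

Run:
```python
from h import *
c=ctrl.camera('wrist')
for n,u,v,z in(('hub',331,162,.124),('ktop',307,115,.178),('gb1',284,112,.103),('gb2',378,112,.103),('gb3',376,204,.103),('gb4',286,204,.103),('ball',302,328,.155),('bl0',222,0,.018),('bl1',243,317,.018),('br0',439,0,.018),('br1',412,317,.018)):
    print(n,cast(c,u,v,z).round(4), c['z_map'][min(v,479),u])
# blob masks: knob with hsv; hub grey circle
hsv=cv2.cvtColor(c['img'],cv2.COLOR_RGB2HSV)
m=cv2.inRange(hsv,(20,90,90),(34,255,255))[310:345,285:320]
M=cv2.moments(m,True);print('ball',M['m00'],M['m10']/M['m00']+285,M['m01']/M['m00']+310,cast(c,M['m10']/M['m00']+285,M['m01']/M['m00']+310,.155))
# triangulate knob & ball from scene/side
def tri(a,b):
    A=[];y=[]
    S=np.zeros((3,3));t=np.zeros(3)
    for n,u,v in(a,b):
        k=ctrl.camera(n);d=rot(k['orientation'])@np.linalg.solve(k['intrinsics'],[u,v,1.]);d/=np.linalg.norm(d)
        P=np.eye(3)-np.outer(d,d);S+=P;t+=P@k['xyz']
    return np.linalg.solve(S,t)
print(tri(('scene',346.3,245.6),('side',318.7,203.9)),tri(('scene',289.4,213.4),('side',383.7,244.8)))
```

```text
hub [0.589  0.0803 0.124 ] 0.41576043
ktop [0.5644 0.1298 0.178 ] 0.35650417
gb1 [0.5363 0.1333 0.103 ] 0.5082782
gb2 [0.6418 0.1333 0.103 ] 0.43028474
gb3 [0.6446 0.028  0.103 ] 0.54653734
gb4 [0.5359 0.0279 0.103 ] 0.54505867
ball [ 0.5557 -0.111   0.155 ] 0.43638256
bl0 [0.4562 0.2646 0.018 ] 0.48268324
bl1 [ 0.4555 -0.174   0.018 ] 0.6219108
br0 [0.7228 0.2647 0.018 ] 0.46565336
br1 [ 0.7233 -0.1735  0.018 ] 0.62190527
ball 356.0 302.4269662921348 328.1657303370786 [ 0.55621694 -0.11123372  0.155     ]
[0.56208132 0.1278851  0.15074351] [ 0.55405989 -0.10987977  0.15829073]
```

>>> {"fn": "carry_out", "kwargs": {"increments": [[[3,-0.4,4,0,0,0,1],[6,-0.8,8,0,0,0,1],[7.9,-1.15,13,0,0,0,1],[7.9,-1.15,18,0,0,0,0.4],[7.9,-1.15,22,0,0,0,0.2],[7.9,-1.15,25,0,0,0,0],[7.9,-1.15,27.6,0,0,0,0],[7.9,-1.15,27.6,0,0,0,0]]], "squeeze": 20}}

```text
time_s: 2.12
tcp_pos: [0.5625, 0.1289, 0.1336]
eef_rot: [-3.138, 0.0, 1.571]
contact_force: [0.2, 0.1, 1.0]
finger_gap: 0.0426
grip_force: 0.0
```

```bash
python3 look.py w2.png | grep -v blue
```

```text
[0.56354365 0.20757083 0.27581571] [2.82801431e+00 3.28452088e-03 8.02810215e-04]
wrist red 0.153 [ 286  283   75  123 7205] [322.8 346. ] [0.5649 0.1258 0.153 ]
wrist red 0.178 [ 286  283   75  123 7205] [322.8 346. ] [0.5646 0.1424 0.178 ]
scene red 0.153 [343 236   9  19 117] [347.1 243.9] [0.5556 0.1271 0.153 ]
scene red 0.178 [343 236   9  19 117] [347.1 243.9] [0.5839 0.153  0.178 ]
scene yel 0.155 [287 211   6   6  29] [289.4 213.3] [ 0.5494 -0.1139  0.155 ]
side red 0.153 [315 194   9  20 140] [319.1 203.6] [0.5626 0.1245 0.153 ]
side red 0.178 [315 194   9  20 140] [319.1 203.6] [0.5371 0.0965 0.178 ]
```

View pics/w2.png

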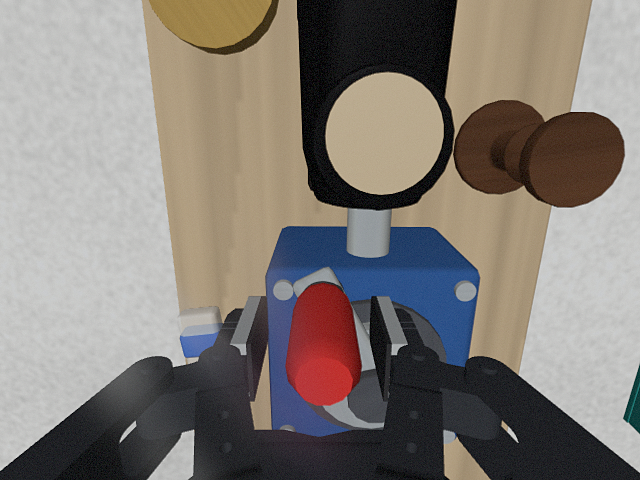

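The knob at (323,346) stands between the pads, slightly right of the tool centre. I'll shift slightly and close.

>>> {"fn": "carry_out", "kwargs": {"increments": [[[0,0.1,-0.2,0,0,0,-0.2],[0,0.1,-0.2,0,0,0,-0.5],[0,0.1,-0.2,0,0,0,-0.8],[0,0.1,-0.2,0,0,0,-0.8],[0,0.1,-0.2,0,0,0,-0.8]]], "squeeze": 20}}

```text
time_s: 2.9
tcp_pos: [0.5649, 0.1292, 0.1382]
eef_rot: [3.14, -0.0, 1.571]
contact_force: [-0.4, 1.9, 7.5]
finger_gap: 0.0239
grip_force: 23.4
```

```bash
cat > arc.py <<'E'
import sys,numpy as np
r=5.5;a0=float(sys.argv[1])
for s in sys.argv[2:]:   # a0, list of end angles @ n rows
    a1,n=s.split('@');n=int(n)
    a=np.radians(np.linspace(a0,float(a1),n+1)[1:]);b=np.radians(a0)
    print(s,[[round(x,2),round(y,2),0,0,0,0,-.8] for x,y in zip(r*(np.sin(a)-np.sin(b)),r*(np.cos(a)-np.cos(b)))])
    a0=float(a1)
E
python3 arc.py 116 144@6 150@4 156@4 162@4 168@4 174@4 180@4 186@4 192@4 198@4 204@4 210@4 216@4 222@4 228@4 234@4
```

```text
144@6 [[np.float64(-0.21), np.float64(-0.39), 0, 0, 0, 0, -0.8], [np.float64(-0.46), np.float64(-0.77), 0, 0, 0, 0, -0.8], [np.float64(-0.73), np.float64(-1.12), 0, 0, 0, 0, -0.8], [np.float64(-1.03), np.float64(-1.46), 0, 0, 0, 0, -0.8], [np.float64(-1.36), np.float64(-1.76), 0, 0, 0, 0, -0.8], [np.float64(-1.71), np.float64(-2.04), 0, 0, 0, 0, -0.8]]
150@4 [[np.float64(-0.12), np.float64(-0.08), 0, 0, 0, 0, -0.8], [np.float64(-0.24), np.float64(-0.16), 0, 0, 0, 0, -0.8], [np.float64(-0.36), np.float64(-0.24), 0, 0, 0, 0, -0.8], [np.float64(-0.48), np.float64(-0.31), 0, 0, 0, 0, -0.8]]
156@4 [[np.float64(-0.13), np.float64(-0.07), 0, 0, 0, 0, -0.8], [np.float64(-0.25), np.float64(-0.14), 0, 0, 0, 0, -0.8], [np.float64(-0.38), np.float64(-0.2), 0, 0, 0, 0, -0.8], [np.float64(-0.51), np.float64(-0.26), 0, 0, 0, 0, -0.8]]
162@4 [[np.float64(-0.13), np.float64(-0.06), 0, 0, 0, 0, -0.8], [np.float64(-0.27), np.float64(-0.11), 0, 0, 0, 0, -0.8], [np.float64(-0.4), np.float64(-0.16), 0, 0, 0, 0, -0.8], [np.float64(-0.54), np.float64(-0.21), 0, 0, 0, 0, -0.8]]
168@4 [[np.float64(-0.14), np.
[... 2096 characters left out ...]
22@4 [[np.float64(-0.12), np.float64(0.09), 0, 0, 0, 0, -0.8], [np.float64(-0.23), np.float64(0.18), 0, 0, 0, 0, -0.8], [np.float64(-0.34), np.float64(0.27), 0, 0, 0, 0, -0.8], [np.float64(-0.45), np.float64(0.36), 0, 0, 0, 0, -0.8]]
228@4 [[np.float64(-0.11), np.float64(0.1), 0, 0, 0, 0, -0.8], [np.float64(-0.21), np.float64(0.2), 0, 0, 0, 0, -0.8], [np.float64(-0.31), np.float64(0.3), 0, 0, 0, 0, -0.8], [np.float64(-0.41), np.float64(0.41), 0, 0, 0, 0, -0.8]]
234@4 [[np.float64(-0.09), np.float64(0.11), 0, 0, 0, 0, -0.8], [np.float64(-0.19), np.float64(0.22), 0, 0, 0, 0, -0.8], [np.float64(-0.28), np.float64(0.33), 0, 0, 0, 0, -0.8], [np.float64(-0.36), np.float64(0.45), 0, 0, 0, 0, -0.8]]
```

>>> {"fn": "carry_out", "kwargs": {"increments": [[[-0.21,-0.39,0,0,0,0,-0.8],[-0.46,-0.77,0,0,0,0,-0.8],[-0.73,-1.12,0,0,0,0,-0.8],[-1.03,-1.46,0,0,0,0,-0.8],[-1.36,-1.76,0,0,0,0,-0.8],[-1.71,-2.04,0,0,0,0,-0.8]]]}}

```text
time_s: 3.65
tcp_pos: [0.5447, 0.1121, 0.1383]
eef_rot: [3.139, -0.001, 1.571]
contact_force: [2.6, 2.0, 5.7]
finger_gap: 0.0236
grip_force: 23.4
```

>>> {"fn": "carry_out", "kwargs": {"increments": [[[-0.12,-0.08,0,0,0,0,-0.8],[-0.24,-0.16,0,0,0,0,-0.8],[-0.36,-0.24,0,0,0,0,-0.8],[-0.48,-0.31,0,0,0,0,-0.8]]]}}

```text
time_s: 4.15
tcp_pos: [0.5417, 0.1073, 0.1383]
eef_rot: [3.139, -0.001, 1.571]
contact_force: [2.1, 2.8, 6.6]
finger_gap: 0.0245
grip_force: 23.4
```

>>> {"fn": "carry_out", "kwargs": {"increments": [[[-0.13,-0.07,0,0,0,0,-0.8],[-0.25,-0.14,0,0,0,0,-0.8],[-0.38,-0.2,0,0,0,0,-0.8],[-0.51,-0.26,0,0,0,0,-0.8]]]}}

```text
time_s: 4.65
tcp_pos: [0.5391, 0.1022, 0.1383]
eef_rot: [3.139, -0.001, 1.571]
contact_force: [1.6, 2.0, 6.5]
finger_gap: 0.0245
grip_force: 23.4
```

>>> {"fn": "carry_out", "kwargs": {"increments": [[[-0.13,-0.06,0,0,0,0,-0.8],[-0.27,-0.11,0,0,0,0,-0.8],[-0.4,-0.16,0,0,0,0,-0.8],[-0.54,-0.21,0,0,0,0,-0.8]]]}}

```text
time_s: 5.15
tcp_pos: [0.537, 0.0968, 0.1383]
eef_rot: [3.139, -0.0, 1.571]
contact_force: [1.7, 2.9, 6.1]
finger_gap: 0.0246
grip_force: 23.5
```

>>> {"fn": "carry_out", "kwargs": {"increments": [[[-0.14,-0.04,0,0,0,0,-0.8],[-0.28,-0.08,0,0,0,0,-0.8],[-0.42,-0.12,0,0,0,0,-0.8],[-0.56,-0.15,0,0,0,0,-0.8]]]}}

```text
time_s: 5.65
tcp_pos: [0.5355, 0.0912, 0.1383]
eef_rot: [3.139, -0.0, 1.571]
contact_force: [1.1, 2.8, 6.7]
finger_gap: 0.0241
grip_force: 23.5
```

>>> {"fn": "carry_out", "kwargs": {"increments": [[[-0.14,-0.03,0,0,0,0,-0.8],[-0.28,-0.05,0,0,0,0,-0.8],[-0.43,-0.07,0,0,0,0,-0.8],[-0.57,-0.09,0,0,0,0,-0.8]]]}}

```text
time_s: 6.15
tcp_pos: [0.5346, 0.0855, 0.1383]
eef_rot: [3.139, -0.001, 1.571]
contact_force: [1.8, 2.1, 6.5]
finger_gap: 0.0239
grip_force: 23.5
```

>>> {"fn": "carry_out", "kwargs": {"increments": [[[-0.14,-0.01,0,0,0,0,-0.8],[-0.29,-0.02,0,0,0,0,-0.8],[-0.43,-0.03,0,0,0,0,-0.8],[-0.57,-0.03,0,0,0,0,-0.8]]]}}

```text
time_s: 6.65
tcp_pos: [0.5343, 0.0798, 0.1383]
eef_rot: [3.139, -0.001, 1.571]
contact_force: [1.9, 2.6, 7.4]
finger_gap: 0.0242
grip_force: 23.5
```

>>> {"fn": "carry_out", "kwargs": {"increments": [[[-0.14,0,0,0,0,0,-0.8],[-0.29,0.01,0,0,0,0,-0.8],[-0.43,0.02,0,0,0,0,-0.8],[-0.57,0.03,0,0,0,0,-0.8]]]}}

```text
time_s: 7.15
tcp_pos: [0.5346, 0.0741, 0.1383]
eef_rot: [3.139, -0.001, 1.571]
contact_force: [0.9, 2.7, 6.5]
finger_gap: 0.0246
grip_force: 23.5
```

>>> {"fn": "carry_out", "kwargs": {"increments": [[[-0.14,0.02,0,0,0,0,-0.8],[-0.29,0.04,0,0,0,0,-0.8],[-0.43,0.06,0,0,0,0,-0.8],[-0.57,0.09,0,0,0,0,-0.8]]]}}

```text
time_s: 7.65
tcp_pos: [0.5355, 0.0685, 0.1383]
eef_rot: [3.139, -0.001, 1.571]
contact_force: [1.3, 3.1, 6.5]
finger_gap: 0.0237
grip_force: 23.5
```

>>> {"fn": "carry_out", "kwargs": {"increments": [[[-0.14,0.03,0,0,0,0,-0.8],[-0.28,0.07,0,0,0,0,-0.8],[-0.42,0.11,0,0,0,0,-0.8],[-0.56,0.15,0,0,0,0,-0.8]]]}}

```text
time_s: 8.15
tcp_pos: [0.5369, 0.0629, 0.1383]
eef_rot: [3.139, -0.001, 1.571]
contact_force: [0.4, 2.5, 6.1]
finger_gap: 0.0249
grip_force: 23.5
```

>>> {"fn": "carry_out", "kwargs": {"increments": [[[-0.14,0.05,0,0,0,0,-0.8],[-0.27,0.1,0,0,0,0,-0.8],[-0.41,0.15,0,0,0,0,-0.8],[-0.54,0.21,0,0,0,0,-0.8]]]}}

```text
time_s: 8.65
tcp_pos: [0.5385, 0.0582, 0.1381]
eef_rot: [3.141, -0.002, 1.571]
contact_force: [-4.5, 9.7, 7.3]
finger_gap: 0.024
grip_force: 23.6
```

The stop has been met: tangential force rose from 3 N to about 10 N at a crank angle of about 204°. Now three turns clockwise, in nine arcs of 120°.

```bash
sed -i 's/\[round(x,2),round(y,2)/[float(round(x,2)),float(round(y,2))/' arc.py; python3 arc.py 204 84@8 -36@8 -156@8
```

```text
84@8 [[1.38, -0.41, 0, 0, 0, 0, -0.8], [2.81, -0.45, 0, 0, 0, 0, -0.8], [4.21, -0.11, 0, 0, 0, 0, -0.8], [5.47, 0.57, 0, 0, 0, 0, -0.8], [6.51, 1.56, 0, 0, 0, 0, -0.8], [7.26, 2.79, 0, 0, 0, 0, -0.8], [7.67, 4.16, 0, 0, 0, 0, -0.8], [7.71, 5.6, 0, 0, 0, 0, -0.8]]
-36@8 [[-0.34, 1.4, 0, 0, 0, 0, -0.8], [-1.02, 2.66, 0, 0, 0, 0, -0.8], [-2.01, 3.7, 0, 0, 0, 0, -0.8], [-3.23, 4.45, 0, 0, 0, 0, -0.8], [-4.61, 4.86, 0, 0, 0, 0, -0.8], [-6.04, 4.89, 0, 0, 0, 0, -0.8], [-7.44, 4.56, 0, 0, 0, 0, -0.8], [-8.7, 3.87, 0, 0, 0, 0, -0.8]]
-156@8 [[-1.04, -0.99, 0, 0, 0, 0, -0.8], [-1.79, -2.21, 0, 0, 0, 0, -0.8], [-2.2, -3.59, 0, 0, 0, 0, -0.8], [-2.24, -5.02, 0, 0, 0, 0, -0.8], [-1.9, -6.42, 0, 0, 0, 0, -0.8], [-1.22, -7.68, 0, 0, 0, 0, -0.8], [-0.23, -8.72, 0, 0, 0, 0, -0.8], [1.0, -9.47, 0, 0, 0, 0, -0.8]]
```

>>> {"fn": "carry_out", "kwargs": {"increments": [[[1.38,-0.41,0,0,0,0,-0.8],[2.81,-0.45,0,0,0,0,-0.8],[4.21,-0.11,0,0,0,0,-0.8],[5.47,0.57,0,0,0,0,-0.8],[6.51,1.56,0,0,0,0,-0.8],[7.26,2.79,0,0,0,0,-0.8],[7.67,4.16,0,0,0,0,-0.8],[7.71,5.6,0,0,0,0,-0.8]]]}}

```text
time_s: 9.65
tcp_pos: [0.5948, 0.1349, 0.1381]
eef_rot: [3.141, -0.0, 1.571]
contact_force: [-4.3, -1.9, 7.0]
finger_gap: 0.0241
grip_force: 23.4
```

>>> {"fn": "carry_out", "kwargs": {"increments": [[[-0.34,1.4,0,0,0,0,-0.8],[-1.02,2.66,0,0,0,0,-0.8],[-2.01,3.7,0,0,0,0,-0.8],[-3.23,4.45,0,0,0,0,-0.8],[-4.61,4.86,0,0,0,0,-0.8],[-6.04,4.89,0,0,0,0,-0.8],[-7.44,4.56,0,0,0,0,-0.8],[-8.7,3.87,0,0,0,0,-0.8]]]}}

```text
time_s: 10.65
tcp_pos: [0.6341, 0.047, 0.1385]
eef_rot: [3.139, -0.0, 1.571]
contact_force: [1.9, 2.6, 5.7]
finger_gap: 0.0244
grip_force: 23.4
```

>>> {"fn": "carry_out", "kwargs": {"increments": [[[-1.04,-0.99,0,0,0,0,-0.8],[-1.79,-2.21,0,0,0,0,-0.8],[-2.2,-3.59,0,0,0,0,-0.8],[-2.24,-5.02,0,0,0,0,-0.8],[-1.9,-6.42,0,0,0,0,-0.8],[-1.22,-7.68,0,0,0,0,-0.8],[-0.23,-8.72,0,0,0,0,-0.8],[1.0,-9.47,0,0,0,0,-0.8]]]}}

```text
time_s: 11.65
tcp_pos: [0.5387, 0.0573, 0.1382]
eef_rot: [3.139, 0.001, 1.57]
contact_force: [6.9, -0.9, 4.2]
finger_gap: 0.0242
grip_force: 23.6
```

```bash
python3 look.py w3.png | grep red
```

```text
wrist red 0.153 [ 284  277   71  117 6510] [319.7 337.2] [0.5399 0.055  0.153 ]
wrist red 0.178 [ 284  277   71  117 6510] [319.7 337.2] [0.5397 0.0709 0.178 ]
scene red 0.153 [333 223   6  19  74] [335.7 231.2] [0.5281 0.058  0.153 ]
scene red 0.178 [333 223   6  19  74] [335.7 231.2] [0.5573 0.086  0.178 ]
side red 0.153 [328 209   7  20  95] [331.7 218.3] [0.5417 0.054  0.153 ]
side red 0.178 [328 209   7  20  95] [331.7 218.3] [0.5168 0.0283 0.178 ]
```

One turn is done and the knob is still held. Two more follow.

>>> {"fn": "carry_out", "kwargs": {"increments": [[[1.38,-0.41,0,0,0,0,-0.8],[2.81,-0.45,0,0,0,0,-0.8],[4.21,-0.11,0,0,0,0,-0.8],[5.47,0.57,0,0,0,0,-0.8],[6.51,1.56,0,0,0,0,-0.8],[7.26,2.79,0,0,0,0,-0.8],[7.67,4.16,0,0,0,0,-0.8],[7.71,5.6,0,0,0,0,-0.8]]]}}

```text
time_s: 12.8
tcp_pos: [0.5948, 0.135, 0.1379]
eef_rot: [-3.141, -0.001, 1.571]
contact_force: [-3.9, 0.2, 8.1]
finger_gap: 0.0242
grip_force: 23.5
```

>>> {"fn": "carry_out", "kwargs": {"increments": [[[-0.34,1.4,0,0,0,0,-0.8],[-1.02,2.66,0,0,0,0,-0.8],[-2.01,3.7,0,0,0,0,-0.8],[-3.23,4.45,0,0,0,0,-0.8],[-4.61,4.86,0,0,0,0,-0.8],[-6.04,4.89,0,0,0,0,-0.8],[-7.44,4.56,0,0,0,0,-0.8],[-8.7,3.87,0,0,0,0,-0.8]]]}}

```text
time_s: 13.8
tcp_pos: [0.6341, 0.0469, 0.1383]
eef_rot: [3.139, -0.0, 1.571]
contact_force: [2.3, 2.7, 6.9]
finger_gap: 0.0241
grip_force: 23.5
```

>>> {"fn": "carry_out", "kwargs": {"increments": [[[-1.04,-0.99,0,0,0,0,-0.8],[-1.79,-2.21,0,0,0,0,-0.8],[-2.2,-3.59,0,0,0,0,-0.8],[-2.24,-5.02,0,0,0,0,-0.8],[-1.9,-6.42,0,0,0,0,-0.8],[-1.22,-7.68,0,0,0,0,-0.8],[-0.23,-8.72,0,0,0,0,-0.8],[1.0,-9.47,0,0,0,0,-0.8]]]}}

```text
time_s: 14.8
tcp_pos: [0.5388, 0.057, 0.1382]
eef_rot: [3.14, 0.001, 1.57]
contact_force: [6.6, -1.2, 5.3]
finger_gap: 0.0244
grip_force: 23.7
```

>>> {"fn": "carry_out", "kwargs": {"increments": [[[1.38,-0.41,0,0,0,0,-0.8],[2.81,-0.45,0,0,0,0,-0.8],[4.21,-0.11,0,0,0,0,-0.8],[5.47,0.57,0,0,0,0,-0.8],[6.51,1.56,0,0,0,0,-0.8],[7.26,2.79,0,0,0,0,-0.8],[7.67,4.16,0,0,0,0,-0.8],[7.71,5.6,0,0,0,0,-0.8]]]}}

```text
time_s: 15.8
tcp_pos: [0.5947, 0.135, 0.1378]
eef_rot: [-3.141, -0.001, 1.571]
contact_force: [-5.2, 0.9, 8.0]
finger_gap: 0.024
grip_force: 23.5
```

>>> {"fn": "carry_out", "kwargs": {"increments": [[[-0.34,1.4,0,0,0,0,-0.8],[-1.02,2.66,0,0,0,0,-0.8],[-2.01,3.7,0,0,0,0,-0.8],[-3.23,4.45,0,0,0,0,-0.8],[-4.61,4.86,0,0,0,0,-0.8],[-6.04,4.89,0,0,0,0,-0.8],[-7.44,4.56,0,0,0,0,-0.8],[-8.7,3.87,0,0,0,0,-0.8]]]}}

```text
time_s: 16.8
tcp_pos: [0.6342, 0.0471, 0.1383]
eef_rot: [3.139, -0.0, 1.571]
contact_force: [3.5, 3.5, 6.3]
finger_gap: 0.0241
grip_force: 23.5
```

```bash
python3 look.py w4.png | grep red
```

```text
wrist red 0.153 [ 282  276   73  117 6583] [318.6 336.2] [0.6349 0.0452 0.153 ]
wrist red 0.178 [ 282  276   73  117 6583] [318.6 336.2] [0.6348 0.061  0.178 ]
scene red 0.153 [305 235   7  19  94] [308.6 243.5] [0.6256 0.0468 0.153 ]
scene red 0.178 [305 235   7  19  94] [308.6 243.5] [0.6518 0.0751 0.178 ]
side red 0.153 [358 197   7  20  80] [361.8 206.9] [0.6358 0.0409 0.153 ]
side red 0.178 [358 197   7  20  80] [361.8 206.9] [0.6079 0.0156 0.178 ]
```

>>> {"fn": "carry_out", "kwargs": {"increments": [[[-1.04,-0.99,0,0,0,0,-0.8],[-1.79,-2.21,0,0,0,0,-0.8],[-2.2,-3.59,0,0,0,0,-0.8],[-2.24,-5.02,0,0,0,0,-0.8],[-1.9,-6.42,0,0,0,0,-0.8],[-1.22,-7.68,0,0,0,0,-0.8],[-0.23,-8.72,0,0,0,0,-0.8],[1.0,-9.47,0,0,0,0,-0.8]]]}}

```text
time_s: 17.95
tcp_pos: [0.5389, 0.0571, 0.1381]
eef_rot: [3.14, 0.001, 1.57]
contact_force: [6.4, -2.1, 6.0]
finger_gap: 0.0241
grip_force: 23.6
```

>>> {"fn": "carry_out", "kwargs": {"increments": [[[0,0,0,0,0,0,-0.8],[0,0,0,0,0,0,-0.8],[0,0,0,0,0,0,-0.8],[0,0,0,0,0,0,0],[0,0,0,0,0,0,0],[0,0,0,0,0,0,0],[0,0,-3,0,0,0,0],[0,0,-6,0,0,0,0]]]}}

```text
time_s: 18.95
tcp_pos: [0.5382, 0.0575, 0.1978]
eef_rot: [-3.141, -0.0, 1.571]
contact_force: [0.5, -0.5, 0.0]
finger_gap: 0.0424
grip_force: 0.0
```

>>> {"fn": "carry_out", "kwargs": {"increments": [[[0,0,-6,0,0,0,0],[0,0,-12,0,0,0,0],[0,0,-18,0,0,0,0],[0,0,-20,0,0,0,0],[0,0,-20,0,0,0,0]]]}}

```text
time_s: 19.58
tcp_pos: [0.5387, 0.0574, 0.3984]
eef_rot: [3.14, 0.0, 1.571]
contact_force: [0.2, -0.3, -0.6]
finger_gap: 0.0426
grip_force: 0.0
```

```bash
python3 look.py w5.png; python3 -c "
from h import *
print(ctrl.observe()['tcp_pos'])"
```

```text
[0.5389502  0.13614657 0.5406965 ] [ 2.82824082e+00 -2.27824480e-03  8.89732801e-04]
wrist red 0.153 [306 181  25  29 553] [317.9 195.4] [0.5394 0.0584 0.153 ]
wrist red 0.178 [306 181  25  29 553] [317.9 195.4] [0.5394 0.0634 0.178 ]
wrist yel 0.155 [323 330  20  20 132] [334.1 338.7] [ 0.5584 -0.1108  0.155 ]
wrist blue 0.103 [ 315  118   97   95 4257] [364.8 159.1] [0.5927 0.0901 0.103 ]
wrist blue 0.103 [259 179  24  15 294] [270.9 186.1] [0.485  0.0592 0.103 ]
wrist blue 0.103 [325 271  58  48 964] [349.5 281.2] [ 0.5794 -0.0611  0.103 ]
scene red 0.153 [331 225   6  17  90] [333.6 233. ] [0.5395 0.0605 0.153 ]
scene red 0.178 [331 225   6  17  90] [333.6 233. ] [0.5684 0.0884 0.178 ]
scene yel 0.155 [287 211   6   6  28] [289.4 213.4] [ 0.5498 -0.1139  0.155 ]
side red 0.153 [326 208   9  21 172] [330.  218.4] [0.5382 0.0567 0.153 ]
side red 0.178 [326 208   9  21 172] [330.  218.4] [0.5134 0.0309 0.178 ]
[0.53824646 0.05748846 0.39584586]
```

View pics/w5.png

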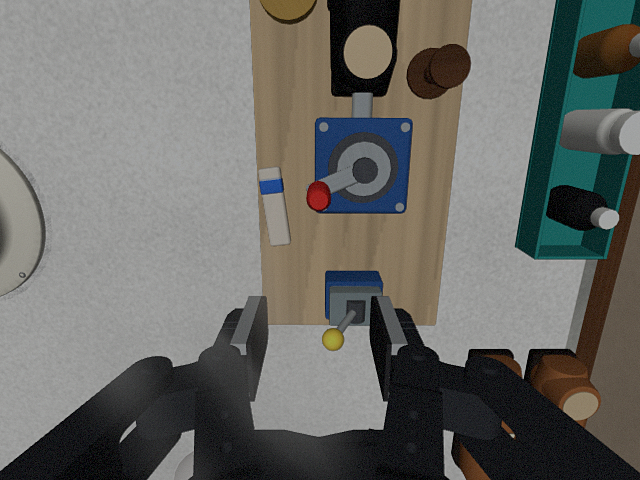

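The knob (318,195) rests at the 204° stop angle, three turns on, and the ball is at (334,339), unmoved. Next I'll shut the fingers and come down on the −x side of the ball.

>>> {"fn": "carry_out", "kwargs": {"increments": [[[-5,-1,2,0,0,0,-1],[-10,-2,5,0,0,0,-1],[-15,-3,9,0,0,0,-1],[-16.9,-3.4,14,0,0,0,-1],[-16.9,-3.4,19,0,0,0,-1],[-16.9,-3.4,23,0,0,0,-1],[-16.9,-3.4,25,0,0,0,-1],[-16.9,-3.4,25,0,0,0,-1]]]}}

```text
time_s: 20.72
tcp_pos: [0.5031, -0.1111, 0.1452]
eef_rot: [-3.138, -0.001, 1.571]
contact_force: [0.0, 0.1, -0.4]
finger_gap: -0.0003
grip_force: 0.0
```

>>> {"fn": "carry_out", "kwargs": {"increments": [[[0,1,0,0,0,0,-1],[0,2,0,0,0,0,-1],[0,3,0,0,0,0,-1],[0,4,0,0,0,0,-1],[0,5,0,0,0,0,-1],[0,6,0,0,0,0,-1],[0,7,0,0,0,0,-1],[0,8,0,0,0,0,-1]]]}}

```text
time_s: 21.72
tcp_pos: [0.585, -0.1115, 0.1471]
eef_rot: [-3.141, -0.0, 1.571]
contact_force: [-0.6, -0.4, -0.8]
finger_gap: -0.0004
grip_force: 0.4
```

```bash
python3 look.py w6.png | grep yel
```

```text
wrist yel 0.155 [ 356  296   66   66 1582] [388.7 324.3] [ 0.6139 -0.1122  0.155 ]
scene yel 0.155 [272 216   8   7  38] [275.8 219.1] [ 0.6    -0.1189  0.155 ]
```

View pics/w6.png

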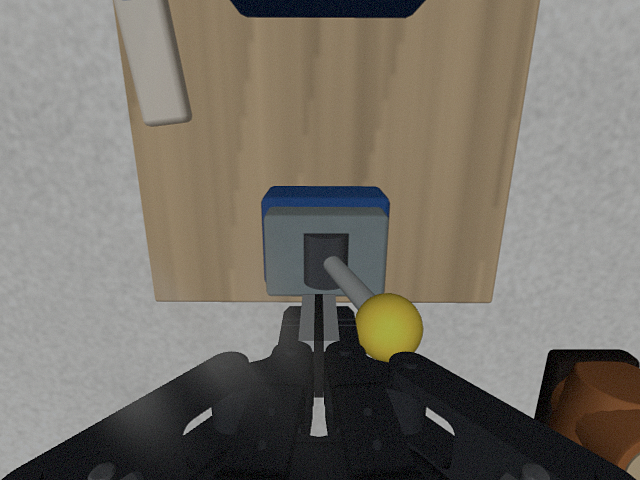

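The ball (389,324) has moved to x ≈ 0.613, pushed by the right finger, and needs about 2 cm more.

>>> {"fn": "carry_out", "kwargs": {"increments": [[[0,0.5,0,0,0,0,-1],[0,1,0,0,0,0,-1],[0,1.4,0,0,0,0,-1],[0,1.7,0,0,0,0,-1],[0,1.7,0,0,0,0,-1]]]}}

```text
time_s: 22.5
tcp_pos: [0.6013, -0.1115, 0.1472]
eef_rot: [-3.141, -0.0, 1.571]
contact_force: [-1.6, 0.1, 0.1]
finger_gap: -0.0002
grip_force: 1.0
```

```bash
python3 look.py w7.png | grep yel
```

```text
wrist yel 0.155 [ 353  288   62   62 1500] [384.7 317.2] [ 0.6284 -0.109   0.155 ]
scene yel 0.155 [269 219   7   8  38] [272.1 222.6] [ 0.621  -0.1116  0.155 ]
```

Not quite at the end, so I'll go on in 2 mm steps until the force rises.

>>> {"fn": "carry_out", "kwargs": {"increments": [[[0,0.2,0,0,0,0,-1],[0,0.3,0,0,0,0,-1],[0,0.3,0,0,0,0,-1]]]}}

```text
time_s: 23.02
tcp_pos: [0.6025, -0.1115, 0.1469]
eef_rot: [-3.137, -0.0, 1.571]
contact_force: [-19.9, -0.1, 3.9]
finger_gap: 0.0001
grip_force: 10.2
```

>>> {"fn": "carry_out", "kwargs": {"increments": [[[0,0.1,0,0,0,0,-1],[0,0.2,0,0,0,0,-1],[0,0.2,0,0,0,0,-1]]]}}

```text
time_s: 23.4
tcp_pos: [0.6031, -0.1115, 0.1467]
eef_rot: [-3.134, -0.001, 1.571]
contact_force: [-33.6, -0.9, 9.4]
finger_gap: -0.0
grip_force: 17.4
```

The lever is at its end stop. I'll back off and rise, then check.

>>> {"fn": "carry_out", "kwargs": {"increments": [[[0,-1,0,0,0,0,-1],[0,-3,0,0,0,0,-1],[0,-5,0,0,0,0,-1],[0,-5,-5,0,0,0,-1],[0,-5,-11,0,0,0,-1],[0,-5,-17,0,0,0,-1],[0,-5,-22,0,0,0,-1],[0,-5,-22,0,0,0,-1]]]}}

```text
time_s: 24.4
tcp_pos: [0.5571, -0.1117, 0.3716]
eef_rot: [3.135, 0.002, 1.571]
contact_force: [0.1, 0.3, -0.6]
finger_gap: 0.0001
grip_force: 0.0
```

```bash
python3 look.py w8.png | grep -v blue
python3 - <<'E'
from h import *
o=ctrl.observe();print(o['tcp_pos'],o['contact_force'])
E
```

```text
[ 0.55667897 -0.03269692  0.51370488] [ 2.82613551e+00 -6.92114378e-03  9.87534461e-04]
wrist red 0.153 [281   0  22   8 103] [290.7   2.4] [0.5361 0.0566 0.153 ]
wrist red 0.178 [281   0  22   8 103] [290.7   2.4] [0.5375 0.0504 0.178 ]
wrist yel 0.155 [378 187  24  23 274] [389.5 198. ] [ 0.6277 -0.1081  0.155 ]
scene red 0.153 [331 225   6  17  91] [333.5 232.9] [0.5392 0.06   0.153 ]
scene red 0.178 [331 225   6  17  91] [333.5 232.9] [0.5681 0.0879 0.178 ]
scene yel 0.155 [269 221   6   6  29] [271.6 223.3] [ 0.6247 -0.1097  0.155 ]
side red 0.153 [326 208   9  21 173] [330.  218.3] [0.5384 0.0569 0.153 ]
side red 0.178 [326 208   9  21 173] [330.  218.3] [0.5136 0.031  0.178 ]
[ 0.55634515 -0.11145213  0.36646794] [ 0.90415654  0.39951987 -0.67833111]
```

View pics/w8.png

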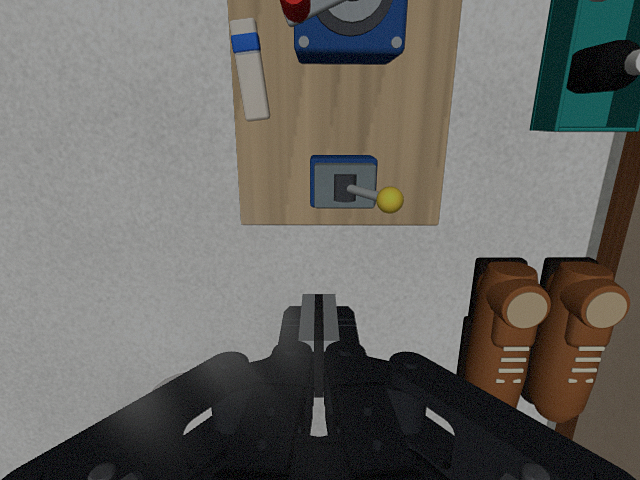

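The lever ball (390,200) lies fully over on the +x side. It has travelled about 75 mm and I felt its end stop. The knob is unmoved and the gripper is clear.

```bash
python3 -c "
from station import ctrl
print(ctrl.finish_job())"
```

```text
the job is handed in; nothing more can be done
None
```

I wound the crank back to its stop (felt at about 10 N, right at the roughly 9 N clutch limit), gave it three full turns clockwise, swung the lever fully over, let go and handed the job in; no verdict came back.

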